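# Wind the bench burner to its end stop with the removable crank

### The arm

A 6-joint arm with a two-finger parallel gripper is mounted at the origin on the work surface. World frame = base frame: x ahead of the robot, y to its left, z up, the work surface at z = 0. Lengths are in m, angles in rad, forces in N, time in s.
With the tool pointing down it reaches from about 0.375 to 0.75 m from the base axis. Payload 9 kg.
Tool frame: the origin (TCP) lies midway between the tips of the shut fingers; the grasp point (between the pads) lies behind it (robot.grasp_offset is the z of the grasp point in the tool frame, in m); z points along the fingers, x is the direction in which the jaws open and shut, and the axes are right-handed (so a half turn about z gives the same grasp; the last joint's range is limited). The gripper opens to 85 mm and grips with 20 to 120 N. Pads are 22 mm wide; open, the fingers measure 114 mm over their backs; the gripper's body (76 mm by 85 mm) begins 54 mm behind the grasp point. The pads swing forward as they close: fully open they stand 13 mm farther back than shut.
Start: joints at [1.116, 0.104, 0.097, 1.564, 0, 1.353], TCP at [0.141, 0.583, 0.231] pointing down, gripper open.
Joint ranges: [-2.99, 2.99], [-0.84, 1.86], [-1.1, 1.16], [-1.84, 2.11], [-1.51, 1.56], [-3.14, 3.14]. Speed limits (rad/s): [2.22, 2.22, 2.57, 3.14, 3.14, 3.14].

### API

Orientations are given as a 3x3 rotation matrix whose columns are the frame's x, y, z axes.
In Python, from rig import readout, eyes, workorder, robot gives the robot as it stands.
- The arm moves only by the tool arm_command, never from a script. Its argument "commands" is one flat list of numbers, 7 for each row, row after row: the shift along the world's x, y, z in mm, then the turn, a rotation vector about the world's x, y, z in units of 8 degrees (1.0 is 8 degrees), then the closure, from -1 (fully open) to 1 (shut). A call has 1 to 12 rows; each row is the pose to reach, as a shift and turn from the pose measured when the call began; what a row does not reach only later rows make up. A row lasts 1/8 s, in which the tool goes at most 62.5 mm and 10.7 degrees, less where a joint would pass 70% of its speed; a pose out of reach is approached as far as the arm can. A call with a gripper value outside its range is refused whole. The fingers move at their own pace and stop on an object; "force" is the grip in N (left out, the last holds). Time passes only in rows, so rows that repeat a pose let the fingers close. It gives the time, the measured TCP pose, the force and the opening at its end, in the units of the state.
- readout.sense(): the state, without advancing time (a new reading comes with each control period).
- eyes.get_image(name): name is "side" or "top" or "wrist"; returns the picture (384x512x3 uint8, blue, green, red); there is no depth.
- eyes.camera_model(name): a dict with "vertical_fov" (degrees; the focal length in pixels is half the picture's height over the tangent of half this angle, whatever the lens; pixels are square), "cx", "cy" (the principal point, pixels), "dist" ([k1, k2, p1, p2, k3] as OpenCV has them; the pictures are not rectified), "R" (3x3) and "t" (3): a world point X has camera coordinates R X + t; the wrist camera has in their place "T_tool_cam" (4x4, takes a point from camera to tool coordinates, whose origin is the TCP and whose axes are the tool frame's). Camera axes: x right, y down, z forward; pixel columns grow to the right and rows downward; lengths in m; the calibration is good to about 2 mm. A picture is of the moment at which its call begins: read the wrist's pose just before it. camera_model takes no time and is no camera call.
- workorder.job_done(): hands the job in, once; it reports no verdict.
The state is a dict: "time": time; "joint_pos": joint angles; "qd": joint speeds; "effort": joint torques, N m; "position": TCP position; "ee_rot": TCP orientation; "ft_force": force on the tool from outside, world axes, zero at the start; "ft_torque": the same for the moment, N m; "gripper_width": opening from 0.0 (shut) to 1.0 (fully open).
Only numpy, scipy, OpenCV 4.12 (cv2) and the standard library are available. Lean on these libraries where they do the work, as an engineer would, in place of code of your own. Each camera call takes 0.05 s, during which the arm holds its last target. There are 200 camera calls.

### The job

Take the loose crank from its wooden rest board, fit it fully home on the square shaft of the gearbox and wind it clockwise (seen from above) until the burner's carriage has run up against the end stop of its slide. Then lift the crank off and stand it gently back on the rest board, upright on its hub. Feel your way: never force the crank, neither when fitting it nor at the stop, move the burner by the crank alone, and leave the other things on the bench where they are.

Things in the scene. Friction and masses are not known exactly. Their poses are not given: they have to be found in the camera images.
- crank_hub (a point): Centre of the hub of the loose steel crank (0.43 kg), which stands by itself. The hub is an upright square block 36 x 36 x 60 mm; this point is on its axis, 30 mm above its foot. z up the hub, x along the arm: a flat bar 18 mm wide, 30 to 38 mm above the foot, out of the hub's +x face. The +y and -y flats are bare, free to be grasped from above over the full height.
- crank_foot (a point): Centre of the crank hub's underside, axes as crank_hub. Here opens the square socket: 18 mm across, 25 mm deep, mouth flared by 1.5 mm, its sides parallel to the hub's flats.
- crank_knob (a point): Centre of the crank's upright wooden knob: cylinder 22 mm in diameter, 40 mm tall, standing on the arm's end 75 mm from the hub's axis; it spins freely on its pin. Its centre is 60 mm above the hub's foot, its top 80 mm. More than about 15 N on the knob against the stop is too much. (The orientation given is the knob's own.)
- gearbox: Grey gearbox fixed to the bench, 100 x 100 mm, flat top 50 mm above the bench. Origin on the drive shaft's axis at bench height; z up, y along the slide's bed towards the burner. Clockwise turning of the shaft (seen from above) drives the burner away from the gearbox, 15 mm per radian, to a hard stop 1.8 to 3.3 rad from the start. The crank is fully home when its foot rests on the top.
- shaft_tip (a point): Centre of the end of the upright steel drive shaft, 72 mm above the bench; axes as the gearbox's. The shaft is 16 mm square and stands 22 mm out of the gearbox top; its last 2 mm are 13 mm square. The angle of its flats differs each time, is not measured and must be seen or felt. It turns stiffly (about 0.15 N m, 2 N at the knob) and stays where it is left.
- carriage_face (a point): Middle of the front face of the burner's carriage, 32 mm above the bench. The carriage is an 85 x 80 mm aluminium block carrying a black bench burner, together about 190 mm high; it slides along the gearbox's +y and starts 27 to 50 mm short of the end stop. Its middle stays 285 mm or more from the shaft.
- stop_face (a point): Middle of the end stop's face, 32 mm above the bench, 380 mm from the shaft axis; axes as the gearbox's. The carriage is home when its face meets this one (distance along the bed 0).
- rest_top (a point): Centre of the upper face of the flat wooden rest board, 160 x 160 mm, 15 mm thick, fixed to the bench. The crank starts standing upright near its middle and must be put back on it.
- candlestick: Blue glass candlestick with a blue candle, 70 mm across, 150 mm tall, origin at its foot. A bystander.
- matchbox: White matchbox 36 x 56 x 16 mm lying flat, origin under its centre. A bystander.
- screwdriver: Screwdriver with a dark wooden handle, about 170 mm long, lying flat. A bystander.
Mind the look-alikes: they are no part of the job. There is more than one size of the part that bears rest_top; the job needs the middle-sized.

How it is judged:
On the way, in this order (a step that is already met when the one before it is completed fails the run):
1. the crank is fully home on the square shaft (z of crank_hub in the frame of gearbox below 0.083 m and horizontal distance between crank_hub and gearbox below 0.005 m and angle between crank_hub's own z axis and vertical below 0.08 rad), for 0.1 s.
2. with the crank still home on the shaft, the carriage is wound to the end stop (all of step 1 and y of carriage_face in the frame of stop_face above -0.0025 m), for 0.1 s.
At the end, for the whole second after the job is handed in: The carriage stands within 2.5 mm of the end stop; the crank stands upright (within 6 degrees) and still on its foot on the rest board, hub axis within 70 mm of the board's middle along both its edges, released (y of carriage_face in the frame of stop_face above -0.0025 m and x of crank_hub in the frame of rest_top between -0.07 and 0.07 m and y of crank_hub in the frame of rest_top between -0.07 and 0.07 m and z of crank_hub in the frame of rest_top between 0.026 and 0.034 m and angle between crank_hub's own z axis and vertical below 0.1 rad and linear speed of crank below 0.02 m/s); the robot touches nothing.
It fails at once if the crank is pressed on the shaft's end so hard, before it has slipped over it, that their contact forces sum to more than 100 N (a push of some 25 N) (contact force between crank and gearbox above 100 N and z of crank_hub in the frame of gearbox above 0.099 m).
It fails at once if the crank is forced: contact forces between it and the gearbox with its shaft sum to more than 200 N (as from some 25 N at the knob against the stop) (contact force between crank and gearbox above 200 N).
It fails at once if the crank is banged down on the rest board (more than 120 N) (contact force between crank and rest above 120 N).
It fails at once if the robot pushes the burner or its carriage (contact force between the arm and carriage above 1 N).
It fails at once if a bystander is moved by more than 20 mm (distance of any of candlestick, matchbox, screwdriver from where it was at the start of the episode above 0.02 m).
It also fails if it takes over 72 s, if anything falls off the work surface, if the arm or the gripper's body presses on something with over 40 N, if the wrist force passes 120 N, or if a joint passes its speed limit or range.

## Working session

There is one attempt and no reset: what is moved stays moved. The work goes in short steps, Python scripts to look and compute and a tool call to move; the robot and the scene stay as the last step left them, time stands still between calls to the robot, and variables do not carry over. Pictures are saved under pics/ and viewed, about 8 in all and at most 12, crops included, and the job is handed in when it is done.

Besides the shell and the picture viewer there is one more tool, called after ">>>" by a JSON object that holds its "op" and its "data". arm_command: Moves the arm, as the interface text tells. Its arguments: {"type":"object","properties":{"commands":{"type":"array","items":{"type":"number"}},"force":{"type":"number"}},"required":["commands"]}

```bash
mkdir -p pics; ls; cat > h.py <<'E'
import numpy as np, cv2
from rig import readout, eyes, workorder, robot
def K(m):
    f=192/np.tan(np.radians(m["vertical_fov"])/2); return np.array([[f,0,m["cx"]],[0,f,m["cy"]],[0,0,1.]])
def pose(name,s=None):
    m=eyes.camera_model(name)
    if name!="wrist": return K(m),np.array(m["dist"],float),np.array(m["R"]),np.array(m["t"]).ravel()
    s=s or readout.sense(); T=np.eye(4); T[:3,:3]=s["ee_rot"]; T[:3,3]=s["position"]
    W=np.linalg.inv(T@np.array(m["T_tool_cam"])); return K(m),np.array(m["dist"],float),W[:3,:3],W[:3,3]
def onplane(P,px,z):
    k,d,R,t=P; px=np.array(px,float).reshape(-1,1,2)
    n=cv2.undistortPoints(px,k,d)[:,0]; n=np.c_[n,np.ones(len(n))]@R; c=-R.T@t
    return c+n*((z-c[2])/n[:,2])[:,None]
def proj(P,X):
    k,d,R,t=P; return cv2.projectPoints(np.array(X,float).reshape(-1,3),cv2.Rodrigues(R)[0],t,k,d)[0][:,0]
E
python3 - <<'E'
from h import *
s=readout.sense(); print(s, robot.grasp_offset)
for n in("side","top"):
    i=eyes.get_image(n); cv2.imwrite(f"pics/{n}0.png",i); P=pose(n); print(n,P, -P[2].T@P[3])
a=cv2.imread("pics/top0.png");b=cv2.imread("pics/side0.png")
cv2.imwrite("pics/top0b.png",cv2.resize(a,(800,600),interpolation=cv2.INTER_CUBIC))
cv2.imwrite("pics/side0b.png",cv2.resize(b,(800,600),interpolation=cv2.INTER_CUBIC))
E
```

```text
pics
{'time': 0.0, 'joint_pos': array([ 1.11630039e+00,  1.04738766e-01,  9.64531797e-02,  1.56387982e+00,
       -5.41645073e-06,  1.35312811e+00]), 'qd': array([-0.00055864, -0.00019262, -0.00029732, -0.00069857, -0.00098055,
       -0.00178373]), 'effort': array([ 1.08023938e-03, -5.56931233e+01,  5.03651726e+01,  1.70394365e-02,
       -1.45510180e-04,  1.11067132e-05]), 'position': array([0.14059609, 0.58295205, 0.23049035]), 'ee_rot': array([[ 2.34619669e-01,  9.72087062e-01, -5.96171140e-04],
       [ 9.72086324e-01, -2.34620247e-01, -1.23246941e-03],
       [-1.33794139e-03, -2.90368246e-04, -9.99999063e-01]]), 'ft_force': array([ 0.07714272, -0.05156526,  0.44698779]), 'ft_torque': array([ 0.01119154,  0.03441451, -0.00324047]), 'gripper_width': 0.9978119682350715} -0.0187
side (array([[438.94398639,   0.        , 255.14450027],
       [  0.        , 438.94398639, 191.29625819],
       [  0.        ,   0.        ,   1.        ]]), array([-0.11894639,  0.        ,  0.        ,  0.        ,  0.        ]), array([[ 0.69791671, -0.71616839, -0.00388635],
       [-0.47281238, -0.45667325, -0.75359007],
       [ 0.53792259,  0.52778062, -0.65733317]]), array([-0.28602148,  0.34815979,  0.90308742])) [-0.12155769 -0.52247632  0.8548875 ]
top (array([[361.46119009,   0.        , 253.23146601],
       [  0.        , 361.46119009, 193.42212444],
       [  0.        ,   0.        ,   1.        ]]), array([-0.00850407,  0.        ,  0.        ,  0.        ,  0.        ]), array([[ 0.01465735, -0.9998449 , -0.00976369],
       [-0.98046661, -0.01245645, -0.19629075],
       [ 0.19613868,  0.01245007, -0.98049713]]), array([0.09617011, 0.48240104, 1.15665414])) [0.2447039  0.08776377 1.2297259 ]
```

View pics/top0b.png

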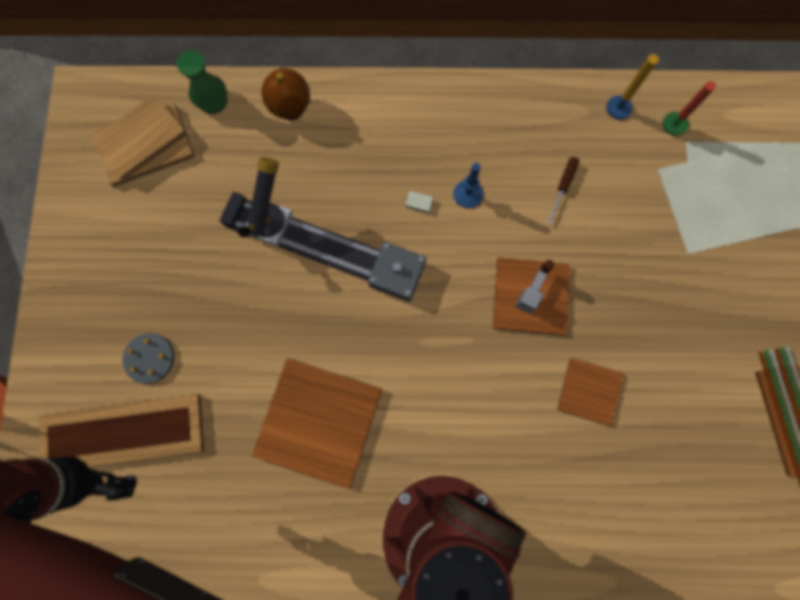

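View pics/side0b.png

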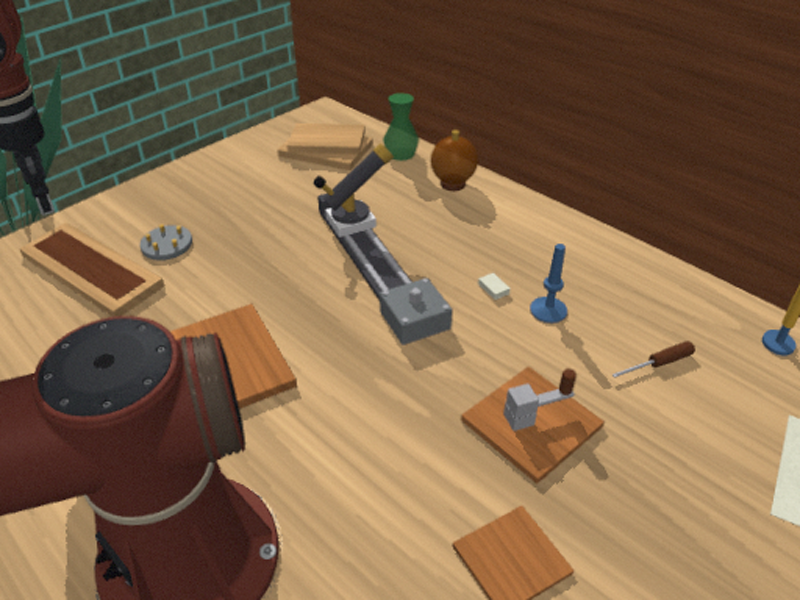

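The top view shows the gearbox shaft at about (397,267) and the crank on its board at (533,297), in 800x600 pixels. Boards that could be mistaken for the rest: large (318,423), middle (533,297) and small (591,391). I choose the middle one, which bears the crank. Candlesticks: the blue one at (470,185) is the bystander; (620,105) and (677,122) are look-alikes. One close crop next, to check this choice.

```bash
python3 - <<'E'
from h import *
a=cv2.imread("pics/top0.png");b=cv2.imread("pics/side0.png")
r=lambda i,x,y,w,h,k:cv2.resize(i[y:y+h,x:x+w],None,fx=k,fy=k,interpolation=cv2.INTER_CUBIC)
# top crank x310-370,y160-220 ; gearbox x230-275,y150-195
T=np.hstack([r(a,312,160,60,60,5),r(a,230,145,50,60,5),])
S=np.hstack([r(b,290,230,100,80,3),r(b,240,170,53,80,3)])
w=max(T.shape[1],S.shape[1]); pad=lambda i:cv2.copyMakeBorder(i,0,0,0,w-i.shape[1],0)
o=np.vstack([pad(T),pad(S)]);print(o.shape);cv2.imwrite("pics/crop1.png",o)
P=pose("top");s=1.5625;c=lambda x,y:((x+.5)/s-.5,(y+.5)/s-.5)
print("shaft",onplane(P,[c(397,267)],.072),"gb corners",onplane(P,[c(386,244),c(425,257),c(411,298),c(370,284)],.05))
print("board",onplane(P,[c(497,259),c(570,264),c(569,334),c(494,328)],.015))
print("hub",onplane(P,[c(531,298)],.075),"knob",onplane(P,[c(547,266)],.095))
print("candle",onplane(P,[c(469,195)],0),"match",onplane(P,[c(420,202)],.016),"carriage",onplane(P,[c(262,221)],.06))
E
```

```text
(540, 550, 3)
shaft [[0.55297841 0.10137633 0.072     ]] gb corners [[0.61024067 0.12630973 0.05      ]
 [0.58192245 0.04135573 0.05      ]
 [0.49090014 0.07079488 0.05      ]
 [0.52047056 0.15902192 0.05      ]]
board [[ 0.58924163 -0.12014439  0.015     ]
 [ 0.57972569 -0.28171406  0.015     ]
 [ 0.42293388 -0.27238861  0.015     ]
 [ 0.43396159 -0.11046663  0.015     ]]
hub [[ 0.48884456 -0.17893801  0.075     ]] knob [[ 0.552787   -0.20961016  0.095     ]]
candle [[ 0.74570075 -0.06139522  0.        ]] match [[0.72108171 0.05195229 0.016     ]] carriage [[0.65632585 0.39754641 0.06      ]]
```

View pics/crop1.png

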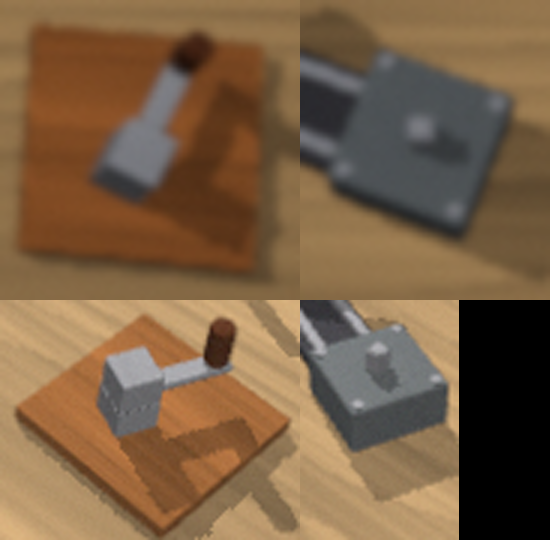

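The close crop confirms the choice. The board is about 160 mm square with the crank on it, knob away from the robot, and the gearbox corners give a centre that matches the shaft. Next I look at the shaft with the wrist camera.

```bash
python3 - <<'E'
from h import *
m=eyes.camera_model("wrist"); print(m)
T=np.array(m["T_tool_cam"]); s=readout.sense()
print("view axis point 0.25 below cam in tool", T[:3,:3]@[0,0,.25]+T[:3,3])
E
```

```text
{'vertical_fov': 67.55463604496168, 'cx': 256.27071528957384, 'cy': 187.3119986945639, 'dist': array([-0.00960386,  0.        ,  0.        ,  0.        ,  0.        ]), 'T_tool_cam': array([[ 9.99999244e-01, -3.22719227e-04, -1.18635763e-03,
         1.38726821e-03],
       [ 6.64164428e-04,  9.53822295e-01,  3.00370752e-01,
        -7.54236508e-02],
       [ 1.03463894e-03, -3.00371313e-01,  9.53821788e-01,
        -1.42792320e-01],
       [ 0.00000000e+00,  0.00000000e+00,  0.00000000e+00,
         1.00000000e+00]])}
view axis point 0.25 below cam in tool [ 0.00109068 -0.00033096  0.09566313]
```

>>> {"op": "arm_command", "data": {"commands": [60,-81,20,0,0,0,-1,108,-145,20,0,0,0,-1,144,-193,20,0,0,0,-1,180,-241,20,0,0,0,-1,216,-290,20,0,0,0,-1,252,-338,20,0,0,0,-1,288,-386,20,0,0,0,-1,324,-435,20,0,0,0,-1,350,-470,20,0,0,0,-1,350,-470,20,0,0,0,-1]}}

```text
time: 1.35
position: [0.4918, 0.1101, 0.2499]
ee_rot: [[0.238, 0.971, -0.001], [0.971, -0.238, -0.001], [-0.002, -0.001, -1.0]]
ft_force: [-0.1, 0.7, -0.6]
gripper_width: 0.999
```

```bash
python3 - <<'E'
from h import *
P=pose("wrist"); i=eyes.get_image("wrist"); cv2.imwrite("pics/w1.png",i)
p=proj(P,[[.5525,.1005,.072]])[0]; print(p)
x,y=int(p[0])-100,int(p[1])-75; x=max(0,min(x,312));y=max(0,min(y,234)); print(x,y)
cv2.imwrite("pics/w1c.png",cv2.resize(i[y:y+150,x:x+200],(800,600),interpolation=cv2.INTER_CUBIC))
E
```

```text
[259.90186397 215.62403527]
159 140
```

View pics/w1c.png

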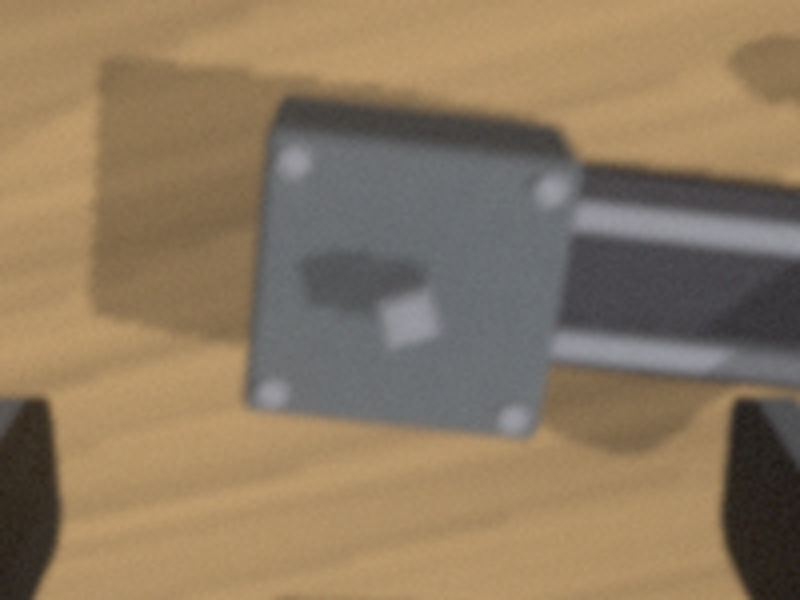

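The crop shows the gearbox with the shaft end bright at about (409,320), its flats tilted about 20° in the picture. I measure it and move over to the crank.

```bash
python3 - <<'E'
from h import *
P=pose("wrist"); i=cv2.imread("pics/w1.png")
o=lambda l,z:onplane(P,[((x+.5)/4-.5+159,(y+.5)/4-.5+140) for x,y in l],z)
c=o([(377,307),(425,287),(443,327),(393,351)],.072); print(c, c.mean(0)); d=np.diff(np.vstack([c,c[:1]]),axis=0)[:,:2]; print(np.hypot(*d.T),np.degrees(np.arctan2(d[:,1],d[:,0])))
g=o([(282,130),(577,160),(537,437),(248,404)],.05);print(g,g.mean(0));d=np.diff(np.vstack([g,g[:1]]),axis=0)[:,:2]; print(np.hypot(*d.T),np.degrees(np.arctan2(d[:,1],d[:,0])))
gr=cv2.cvtColor(i,cv2.COLOR_BGR2GRAY)[205:235,245:278]
for th in(125,140,150):
    _,m=cv2.threshold(gr,th,255,0); n,l,st,ce=cv2.connectedComponentsWithStats(m); k=1+np.argmax(st[1:,4])
    q=(np.argwhere(l==k)[:,::-1]+[245,205]).astype(float); w=onplane(P,q,.072)[:,:2]*1000
    r=cv2.minAreaRect(w.astype(np.float32)); print(th,st[k,4],r,w.mean(0))
print(gr[::2,::2])
E
```

```text
[[0.55232332 0.09077075 0.072     ]
 [0.54943531 0.10636018 0.072     ]
 [0.56347565 0.10866147 0.072     ]
 [0.56763702 0.09199324 0.072     ]] [0.55821783 0.09944641 0.072     ]
[0.01585468 0.01422769 0.01717984 0.01536242] [ 100.4952972     9.30833888  -75.98218562 -175.43577167]
[[0.49725747 0.07406473 0.05      ]
 [0.52827687 0.1603485  0.05      ]
 [0.61997131 0.1288468  0.05      ]
 [0.5851101  0.03805217 0.05      ]] [0.55765394 0.10032805 0.05      ]
[0.0916902  0.09695478 0.09725722 0.0949473 ] [  70.22626112  -18.96020084 -111.0046314   157.71029481]
125 150 ((559.1796875, 99.23806762695312), (14.970703125, 16.969757080078125), 1.5836029052734375) [559.31188703  99.51322382]
140 94 ((559.0462646484375, 99.34458923339844), (12.063467025756836, 12.790260314941406), 3.797084331512451) [559.12400024  99.42197659]
150 34 ((559.4744873046875, 99.69258117675781), (8.71192455291748, 7.65582799911499), 14.954391479492188) [559.22551095 100.05788059]
[[ 89  86  88  88  94  91  89  94  94  97 100 105 108 109 108 107 111]
 [ 86  88  87  87  86  87  89  84  86  91  94 111 108 107 110 1
[... 231 characters left out ...]
 83  86 100 116 124 133 141 143 140 121 109 111 109 109 106]
 [ 91  93  91  93 110 130 145 150 151 151 148 131 112 111 108 107 108]
 [103 105 104 101 112 137 149 150 154 152 149 136 117 112 108 109 108]
 [108 109 108 109 114 133 145 150 155 155 152 141 124 111 111 109 111]
 [111 110 110 109 112 129 145 148 150 151 148 136 117 111 108 107 111]
 [111 109 108 108 109 124 140 139 134 128 121 112 110 108 112 109 112]
 [110 110 110 110 110 117 124 117 117 113 110 110 109 108 108 108 111]
 [111 110 111 109 107 113 113 112 111 110 112 112 108 110 110 110 113]
 [110 110 110 109 110 109 109 112 110 112 111 110 112 112 110 111 110]
 [111 111 109 110 110 108 112 109 111 108 109 110 109 110 111 114 110]]
```

>>> {"op": "arm_command", "data": {"commands": [-20,-50,0,0,0,-0.3,-1,-40,-100,0,0,0,-0.6,-1,-50,-150,0,0,0,-1,-1,-50,-200,0,0,0,-1.3,-1,-50,-250,0,0,0,-1.6,-1,-50,-270,0,0,0,-1.6,-1,-50,-270,0,0,0,-1.6,-1]}}

```text
time: 2.28
position: [0.4425, -0.1614, 0.2493]
ee_rot: [[0.449, 0.894, -0.002], [0.894, -0.449, -0.001], [-0.002, -0.002, -1.0]]
ft_force: [0.6, 0.1, 0.1]
gripper_width: 0.998
```

```bash
python3 - <<'E'
from h import *
s=readout.sense();P=pose("wrist",s); i=eyes.get_image("wrist"); cv2.imwrite("pics/w2.png",i)
np.savez("w2.npz",p=s["position"],r=s["ee_rot"])
p=proj(P,[[.489,-.179,.075]])[0]; print(p)
x,y=int(p[0])-100,int(p[1])-75; x=max(0,min(x,312));y=max(0,min(y,234)); print(x,y)
cv2.imwrite("pics/w2c.png",cv2.resize(i[y:y+150,x:x+200],(800,600),interpolation=cv2.INTER_CUBIC))
print("side shaft",onplane(pose("side"),[(265.7,186.3)],.072))
E
```

```text
[259.80964539 207.97309518]
159 132
side shaft [[0.55423512 0.09982428 0.072     ]]
```

View pics/w2c.png

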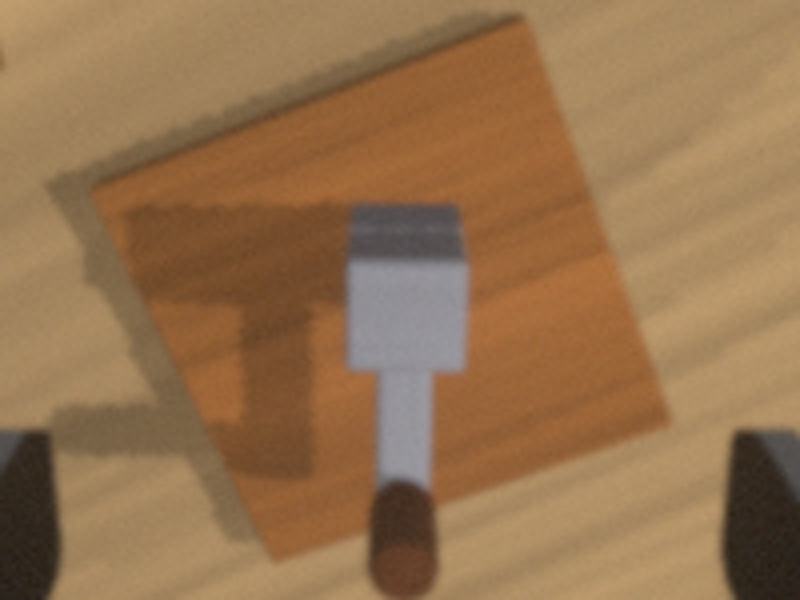

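The wrist view shows the hub's top face at corners (347,262), (467,262), (467,370) and (347,370) in the crop. Its flats are square to the jaws and the knob is at (403,570).

```bash
python3 - <<'E'
from h import *
n=np.load("w2.npz");P=pose("wrist",dict(position=n["p"],ee_rot=n["r"]))
o=lambda l,z:onplane(P,[((x+.5)/4-.5+159,(y+.5)/4-.5+132) for x,y in l],z)
c=o([(347,261),(468,261),(467,371),(346,371)],.075); print(c, c.mean(0)); d=np.diff(np.vstack([c,c[:1]]),axis=0)[:,:2]; print(np.hypot(*d.T),np.degrees(np.arctan2(d[:,1],d[:,0])))
b=o([(92,187),(523,15),(668,424),(275,560)],.015);print(b,b.mean(0))
print("knob",o([(403,572)],.095)); 
R=n["r"]; print("hub in tool xy", R.T@(c.mean(0)-n["p"]), np.degrees(np.arctan2(R[1,0],R[0,0])), readout.sense()["joint_pos"])
print("side hub", onplane(pose("side"),[(333.6,248.3)],.075))
E
```

```text
[[ 0.46896488 -0.18789253  0.075     ]
 [ 0.48483261 -0.15625355  0.075     ]
 [ 0.51641741 -0.17167533  0.075     ]
 [ 0.5000603  -0.20431466  0.075     ]] [ 0.4925688  -0.18003402  0.075     ]
[0.03539506 0.0351487  0.03650864 0.03516549] [  63.36510783  -26.02467656 -116.61761953  152.16055336]
[[ 0.42379097 -0.26520626  0.015     ]
 [ 0.43690112 -0.10941018  0.015     ]
 [ 0.59488669 -0.12401622  0.015     ]
 [ 0.581136   -0.27933924  0.015     ]] [ 0.50917869 -0.19449298  0.015     ]
knob [[ 0.55843125 -0.21436768  0.095     ]]
hub in tool xy [0.00612975 0.05344131 0.17415998] 63.34412239738553 [-0.62532334 -0.28421453 -0.23673269  1.6193117  -0.00194158 -0.1613224 ]
side hub [[ 0.49870043 -0.17261179  0.075     ]]
```

>>> {"op": "arm_command", "data": {"commands": [24,-9,-40,0,0,0,-1,48,-18,-80,0,0,0,-1,48,-18,-119,0,0,0,-1,48,-18,-119,0,0,0,-1,48,-18,-119,0,0,0,-1]}}

```text
time: 2.95
position: [0.4912, -0.1778, 0.1323]
ee_rot: [[0.446, 0.895, -0.001], [0.895, -0.446, -0.002], [-0.002, 0.0, -1.0]]
ft_force: [-0.5, -0.7, 0.2]
gripper_width: 1.001
```

```bash
python3 - <<'E'
from h import *
s=readout.sense();P=pose("wrist",s); i=eyes.get_image("wrist"); cv2.imwrite("pics/w3.png",i)
np.savez("w3.npz",p=s["position"],r=s["ee_rot"]); print(s["position"],s["ee_rot"])
p=proj(P,[[.4905,-.1795,.075]])[0]; print(p)
x,y=int(p[0])-100,int(p[1])-75; x=max(0,min(x,312));y=max(0,min(y,234)); print(x,y)
cv2.imwrite("pics/w3c.png",cv2.resize(i[y:y+150,x:x+200],(800,600),interpolation=cv2.INTER_CUBIC))
E
```

```text
[ 0.49120113 -0.17782208  0.13230752] [[ 4.46395968e-01  8.94835376e-01 -5.37473594e-04]
 [ 8.94833597e-01 -4.46396170e-01 -1.81452978e-03]
 [-1.86363159e-03  3.29049346e-04 -9.99998209e-01]]
[252.08036166 203.72224671]
152 128
```

View pics/w3c.png

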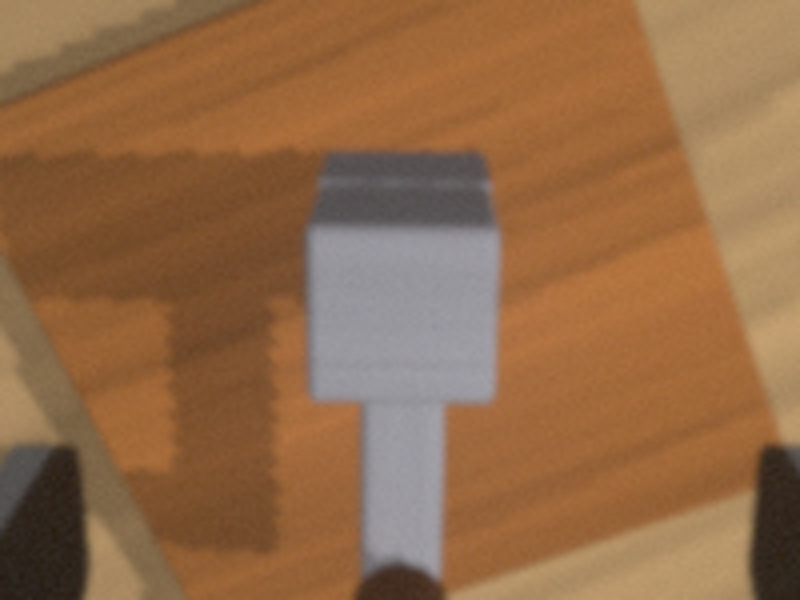

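Closer view: top corners (306,226), (498,224), (497,403), (311,402), hub still square to the jaws.

```bash
python3 - <<'E'
from h import *
n=np.load("w3.npz");P=pose("wrist",dict(position=n["p"],ee_rot=n["r"]))
o=lambda l,z:onplane(P,[((x+.5)/4-.5+152,(y+.5)/4-.5+128) for x,y in l],z)
c=o([(306,225),(499,224),(497,404),(310,403)],.075); d=np.diff(np.vstack([c,c[:1]]),axis=0)[:,:2]; print(c.mean(0),np.hypot(*d.T),np.degrees(np.arctan2(d[:,1],d[:,0])))
R=n["r"]; print("hub in tool", R.T@(c.mean(0)-n["p"]), np.degrees(np.arctan2(R[1,0],R[0,0])))
E
```

```text
[ 0.4927103  -0.18037299  0.075     ] [0.03513388 0.03598452 0.03580083 0.03560392] [  63.80927064  -25.94811913 -116.80524044  152.98447018]
hub in tool [-0.00150215  0.00247032  0.05731124] 63.48726333719925
```

>>> {"op": "arm_command", "data": {"commands": [1,-2,-35,0,0,0,-1,1.5,-2.5,-70,0,0,0,-1,1.5,-2.5,-96,0,0,0,-1,1.5,-2.5,-96,0,0,0,-1,1.5,-2.5,-96,0,0,0,0.2,1.5,-2.5,-96,0,0,0,1,1.5,-2.5,-96,0,0,0,1,1.5,-2.5,-96,0,0,0,1,1.5,-2.5,-96,0,0,0,1,1.5,-2.5,-96,0,0,0,1], "force": 40}}

```text
time: 4.25
position: [0.4938, -0.1814, 0.0382]
ee_rot: [[0.447, 0.895, 0.002], [0.895, -0.447, -0.004], [-0.002, 0.004, -1.0]]
ft_force: [-1.7, -0.5, 7.7]
gripper_width: 0.418
```

>>> {"op": "arm_command", "data": {"commands": [0,0,10,0,0,0,1,0,0,40,0,0,0,1,0,0,80,0,0,1.3,1,10,20,115,0,0,2.6,1,20,50,120,0,0,3.9,1,25,90,120,0,0,5.2,1,30,130,120,0,0,6.5,1,35,170,120,0,0,7.8,1,40,210,120,0,0,9.1,1,45,255,120,0,0,10.4,1,50,300,120,0,0,11.7,1,55,335,120,0,0,13,1]}}

```text
time: 5.75
position: [0.5483, 0.1554, 0.1583]
ee_rot: [[-0.978, 0.21, 0.002], [0.21, 0.978, 0.003], [-0.002, 0.004, -1.0]]
ft_force: [-0.0, 0.7, -4.2]
gripper_width: 0.415
```

>>> {"op": "arm_command", "data": {"commands": [4,-1,-15,0,0,1.2,1,4,-1,-33,0,0,2.4,1,4,-1,-33,0,0,2.4,1,4,-1,-33,0,0,2.4,1]}}

```text
time: 6.25
position: [0.5524, 0.1544, 0.126]
ee_rot: [[-0.993, -0.119, 0.002], [-0.119, 0.993, 0.004], [-0.002, 0.003, -1.0]]
ft_force: [1.1, 0.4, -4.5]
gripper_width: 0.418
```

```bash
python3 - <<'E'
from h import *
s=readout.sense();P=pose("wrist",s); i=eyes.get_image("wrist"); cv2.imwrite("pics/w4.png",i)
np.savez("w4.npz",p=s["position"],r=s["ee_rot"]); print(s["position"],s["ee_rot"],s["joint_pos"])
p=proj(P,[[.5585,.0995,.072]])[0]; print(p)
x,y=int(p[0])-90,int(p[1])-60; x=max(0,min(x,312));y=max(0,min(y,234)); print(x,y)
cv2.imwrite("pics/w4c.png",cv2.resize(i[y:y+150,x:x+200],(800,600),interpolation=cv2.INTER_CUBIC))
E
```

```text
[0.55238836 0.15436219 0.12601229] [[-0.99287705 -0.11913284  0.00159162]
 [-0.11912631  0.99287218  0.00370886]
 [-0.00202212  0.00349284 -0.99999186]] [ 0.04258961  0.02729331 -0.17360438  1.36815054  0.00363774 -1.64761719]
[259.69011205 129.24812235]
169 69
```

View pics/w4c.png

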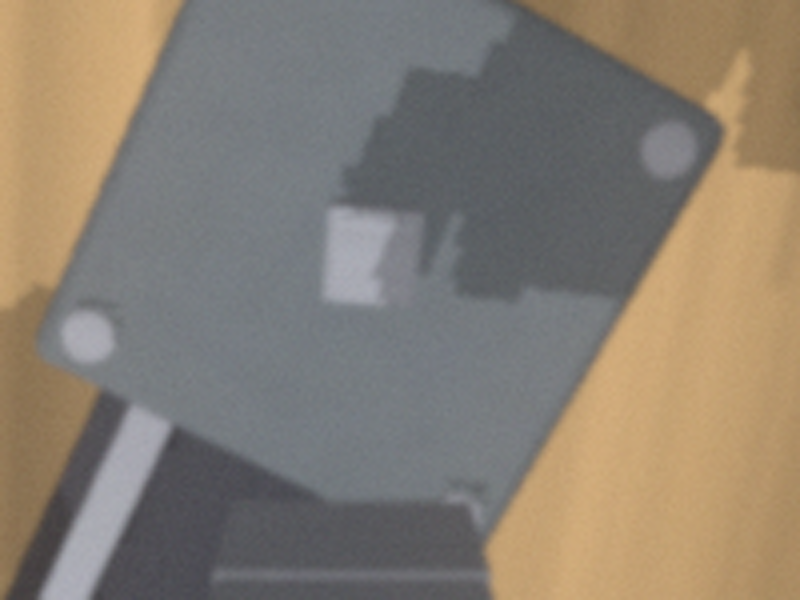

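The shaft end is at corners (329,206), (423,213), (414,305), (320,302) in the crop. The hub's foot edge shows at (232..466,502), and the carriage side is clear.

```bash
python3 - <<'E'
from h import *
n=np.load("w4.npz");P=pose("wrist",dict(position=n["p"],ee_rot=n["r"]));R=n["r"]
f=lambda l:[((x+.5)/4-.5+169,(y+.5)/4-.5+69) for x,y in l]
c=onplane(P,f([(329,206),(423,213),(414,305),(320,302)]),.071); d=np.diff(np.vstack([c,c[:1]]),axis=0)[:,:2]; print(c.mean(0),np.hypot(*d.T)*1e3,np.degrees(np.arctan2(d[:,1],d[:,0])))
g=onplane(P,f([(722,130),(40,345)]),.05);print("gb diag mid",g.mean(0),np.hypot(*(g[0]-g[1])[:2]))
e=onplane(P,f([(232,502),(466,502)]),.126-.023);print("foot edge",e,np.hypot(*(e[1]-e[0])[:2])*1e3); print("in tool",(e-n["p"])@R)
print("shaft in tool",(c.mean(0)-n["p"])@R)
E
```

```text
[0.5569591  0.10188997 0.071     ] [15.86407294 15.58555347 16.2138723  16.25311071] [-177.34926084   92.17181828    4.98862214  -88.99427584]
gb diag mid [0.55669666 0.10127576 0.05      ] 0.13380592009982908
foot edge [[0.5744738  0.1373143  0.103     ]
 [0.53905626 0.13306943 0.103     ]] 35.67101950655332
in tool [[-0.01985074 -0.01963786  0.02298403]
 [ 0.01582021 -0.01963308  0.02291191]]
shaft in tool [ 0.00182388 -0.05283488  0.05482451]
```

>>> {"op": "arm_command", "data": {"commands": [1.2,-26,0,0,0,-0.25,1,2.3,-51.3,0,0,0,-0.5,1,2.3,-51.3,-12,0,0,-0.5,1,2.3,-51.3,-24,0,0,-0.5,1,2.3,-51.3,-27,0,0,-0.5,1,2.3,-51.3,-27,0,0,-0.5,1]}}

```text
time: 7.05
position: [0.5546, 0.1036, 0.099]
ee_rot: [[-0.999, -0.051, 0.002], [-0.051, 0.999, 0.004], [-0.002, 0.004, -1.0]]
ft_force: [-0.2, -0.4, -3.7]
gripper_width: 0.417
```

>>> {"op": "arm_command", "data": {"commands": [0,0,-2,0,0,0,1,0,0,-3,0,0,0,1,0,0,-4,0,0,0,1,0,0,-4,0,0,0,1]}}

```text
time: 7.55
position: [0.5546, 0.1036, 0.0949]
ee_rot: [[-0.999, -0.051, 0.002], [-0.051, 0.999, 0.004], [-0.002, 0.004, -1.0]]
ft_force: [-0.1, -0.1, -3.7]
gripper_width: 0.419
```

>>> {"op": "arm_command", "data": {"commands": [0,0,-1,0,0,0,1,0,0,-2,0,0,0,1,0,0,-3,0,0,0,1]}}

```text
time: 7.92
position: [0.5546, 0.1035, 0.0919]
ee_rot: [[-0.999, -0.051, 0.002], [-0.051, 0.999, 0.004], [-0.002, 0.004, -1.0]]
ft_force: [-0.8, -0.4, -4.5]
gripper_width: 0.412
```

>>> {"op": "arm_command", "data": {"commands": [0,0,-1,0,0,0,1,0,0,-2,0,0,0,1]}}

```text
time: 8.18
position: [0.5546, 0.1035, 0.0898]
ee_rot: [[-0.999, -0.051, 0.002], [-0.051, 0.999, 0.004], [-0.002, 0.004, -1.0]]
ft_force: [-0.4, -0.6, -4.4]
gripper_width: 0.417
```

>>> {"op": "arm_command", "data": {"commands": [0,0,-1,0,0,0,1,0,0,-2,0,0,0,1,0,0,-3,0,0,0,1]}}

```text
time: 8.55
position: [0.5546, 0.1035, 0.0867]
ee_rot: [[-0.999, -0.051, 0.002], [-0.051, 0.999, 0.004], [-0.002, 0.004, -1.0]]
ft_force: [-0.3, -0.5, -4.6]
gripper_width: 0.416
```

>>> {"op": "arm_command", "data": {"commands": [0,0,-1,0,0,0,1,0,0,-2,0,0,0,1,0,0,-3,0,0,0,1,0,0,-4,0,0,0,1,0,0,-5,0,0,0,1]}}

```text
time: 9.18
position: [0.5546, 0.1035, 0.0817]
ee_rot: [[-0.999, -0.051, 0.002], [-0.051, 0.999, 0.004], [-0.002, 0.004, -1.0]]
ft_force: [-0.2, 0.4, -5.3]
gripper_width: 0.419
```

>>> {"op": "arm_command", "data": {"commands": [0,0,-2,0,0,0,1,0,0,-4,0,0,0,1,0,0,-6,0,0,0,1,0,0,-7,0,0,0,1,0,0,-7.5,0,0,0,1]}}

```text
time: 9.8
position: [0.5546, 0.1035, 0.0741]
ee_rot: [[-0.999, -0.051, 0.002], [-0.051, 0.999, 0.004], [-0.002, 0.004, -1.0]]
ft_force: [-0.3, 0.0, -4.6]
gripper_width: 0.416
```

>>> {"op": "arm_command", "data": {"commands": [0,0,-0.7,0,0,0,1,0,0,-1.2,0,0,0,1]}}

```text
time: 10.05
position: [0.5547, 0.1035, 0.0732]
ee_rot: [[-0.999, -0.051, 0.002], [-0.051, 0.999, 0.004], [-0.002, 0.004, -1.0]]
ft_force: [-1.6, -0.4, 1.3]
gripper_width: 0.417
```

>>> {"op": "arm_command", "data": {"commands": [0.1,0,0,0,0,-0.5,1,0.2,0,0,0,0,-1,1,0.3,0,0,0,0,-1.5,1,0.4,0,0,0,0,-2,1,0.65,-0.1,0,0,0,-3,1]}}

```text
time: 10.68
position: [0.556, 0.1034, 0.0734]
ee_rot: [[-0.932, 0.363, 0.005], [0.363, 0.932, 0.002], [-0.003, 0.004, -1.0]]
ft_force: [2.3, -0.6, -6.2]
gripper_width: 0.417
```

```bash
python3 - <<'E'
from h import *
s=readout.sense(); print(s["ft_force"],s["ft_torque"],s["joint_pos"][5],s["effort"])
i=eyes.get_image("top");a=cv2.imread("pics/top0.png"); cv2.imwrite("pics/top1.png",i)
P=pose("top"); G=np.array([.555,.1015]); 
r=lambda i:cv2.resize(i[90:200,130:290],None,fx=3.5,fy=3.5*.75,interpolation=cv2.INTER_CUBIC)
o=np.vstack([r(a),r(i)]);print(o.shape);cv2.imwrite("pics/cmp.png",o)
E
```

```text
[ 2.33978198 -0.60492927 -6.16457564] [-0.09342619 -0.6448288   0.18652088] -1.2480523660179579 [ 1.36857284e-01 -5.30719042e+01  5.07575333e+01  1.17110655e+00
  2.69889424e-02 -2.12676063e+00]
(578, 560, 3)
```

View pics/cmp.png

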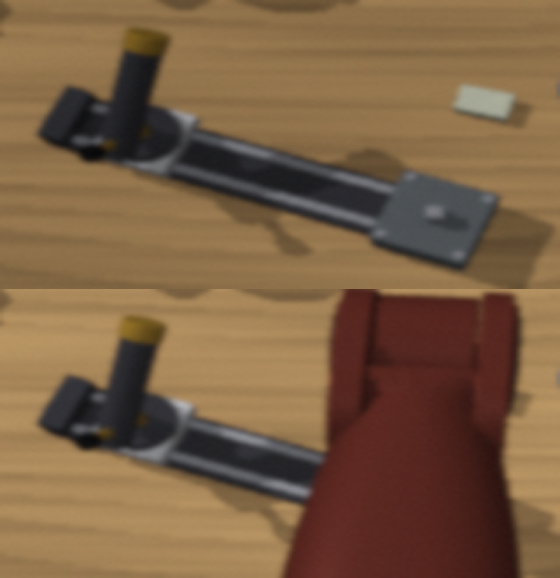

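>>> {"op": "arm_command", "data": {"commands": [-0.4,-0.2,-0.2,0,0,-1,1,-0.2,-0.3,-0.2,0,0,-2,1,0,-0.5,-0.3,0,0,-3,1,0.2,-0.7,-0.3,0,0,-4,1,0.3,-0.8,-0.3,0,0,-5,1,0.4,-1.0,-0.3,0,0,-6,1,0.4,-1.2,-0.3,0,0,-7,1,0.4,-1.4,-0.3,0,0,-8,1,0.4,-1.4,-0.3,0,0,-8,1]}}

```text
time: 11.85
position: [0.5573, 0.1014, 0.0734]
ee_rot: [[-0.075, 0.997, 0.006], [0.997, 0.075, -0.004], [-0.004, 0.006, -1.0]]
ft_force: [4.8, -2.3, -5.5]
gripper_width: 0.421
```

```bash
cat > st.py <<'E'
from h import *
s=readout.sense(); R=s["ee_rot"]; psi=np.degrees(np.arctan2(R[1,0],R[0,0]))
H=s["position"]-.0016*R[:,1]
print("t %.2f psi %.1f"%(s["time"],psi),"F",s["ft_force"].round(2),"T",s["ft_torque"].round(3),"TCP",s["position"].round(4),"hub",H.round(4),"eff6 %.2f"%s["effort"][5],"w %.3f"%s["gripper_width"])
E
python3 st.py; python3 - <<'E'
from h import *
i=eyes.get_image("top"); cv2.imwrite("pics/top2.png",i)
a=cv2.imread("pics/top0.png");b=cv2.imread("pics/top1.png")
# burner shift by template matching (subpixel by 4x upscale)
up=lambda m:cv2.resize(cv2.cvtColor(m[90:165,135:200],cv2.COLOR_BGR2GRAY),None,fx=4,fy=4,interpolation=cv2.INTER_CUBIC)
P=pose("top"); d=np.array([.342,.94]); c=np.array([.6563,.3975]); p=proj(P,[[*c,.1],[*(c+d*.01),.1]]); print("px for 10mm",p[1]-p[0])
t=cv2.cvtColor(a[100:152,155:187],cv2.COLOR_BGR2GRAY); t=cv2.resize(t,None,fx=4,fy=4,interpolation=cv2.INTER_CUBIC)
for n in(a,b,i): print((np.array(cv2.minMaxLoc(cv2.matchTemplate(up(n),t,cv2.TM_CCOEFF_NORMED))[3])/4+[135,90]))
E
```

```text
t 11.85 psi 94.3 F [ 4.83 -2.3  -5.51] T [-0.674 -0.955  0.095] TCP [0.5573 0.1014 0.0734] hub [0.5557 0.1013 0.0734] eff6 0.96 w 0.421
px for 10mm [-2.76803422 -1.01119572]
[155. 100.]
[154.   99.5]
[149.25  97.75]
```

>>> {"op": "arm_command", "data": {"commands": [0,-0.3,-0.2,0,0,-0.7,1,-0.1,-0.6,-0.2,0,0,-1.4,1,-0.1,-0.9,-0.2,0,0,-2.1,1], "force": 30}}

```text
time: 12.28
position: [0.5574, 0.1007, 0.0734]
ee_rot: [[0.215, 0.977, 0.005], [0.977, -0.215, -0.005], [-0.004, 0.006, -1.0]]
ft_force: [2.0, 1.2, -4.5]
gripper_width: 0.413
```

```bash
python3 st.py
```

```text
t 12.28 psi 77.6 F [ 2.03  1.18 -4.48] T [ 0.095 -0.242  0.167] TCP [0.5574 0.1007 0.0734] hub [0.5559 0.101  0.0734] eff6 -1.12 w 0.413
```

>>> {"op": "arm_command", "data": {"commands": [-0.1,-0.3,-0.2,0,0,-0.6,1,-0.2,-0.6,-0.2,0,0,-1.2,1,-0.4,-0.8,-0.2,0,0,-1.8,1]}}

```text
time: 12.65
position: [0.5573, 0.1001, 0.0734]
ee_rot: [[0.451, 0.892, 0.004], [0.892, -0.451, -0.006], [-0.003, 0.007, -1.0]]
ft_force: [1.4, -0.0, -3.6]
gripper_width: 0.415
```

```bash
python3 st.py
```

```text
t 12.65 psi 63.2 F [ 1.4  -0.01 -3.63] T [ 0.156 -0.313  0.145] TCP [0.5573 0.1001 0.0734] hub [0.5558 0.1008 0.0734] eff6 -0.95 w 0.415
```

>>> {"op": "arm_command", "data": {"commands": [-0.2,-0.2,-0.2,0,0,-0.6,1,-0.4,-0.4,-0.2,0,0,-1.2,1,-0.5,-0.7,-0.2,0,0,-1.8,1]}}

```text
time: 13.02
position: [0.557, 0.0996, 0.0734]
ee_rot: [[0.659, 0.753, 0.003], [0.753, -0.659, -0.006], [-0.003, 0.007, -1.0]]
ft_force: [1.3, 0.9, -3.8]
gripper_width: 0.414
```

```bash
python3 st.py
```

```text
t 13.03 psi 48.8 F [ 1.26  0.87 -3.77] T [ 0.197 -0.255  0.794] TCP [0.557  0.0996 0.0734] hub [0.5558 0.1007 0.0734] eff6 -0.39 w 0.414
```

Torque jumped to 0.79 N m (about 10.6 N at the knob), so this is the stop. I relax and check the carriage by eye.

>>> {"op": "arm_command", "data": {"commands": [0,0,-0.1,0,0,0,1,0,0,-0.1,0,0,0,1]}}

```text
time: 13.28
position: [0.557, 0.0996, 0.0734]
ee_rot: [[0.656, 0.755, 0.003], [0.755, -0.656, -0.006], [-0.003, 0.007, -1.0]]
ft_force: [0.1, 0.1, -2.3]
gripper_width: 0.414
```

```bash
python3 st.py; python3 - <<'E'
from h import *
i=eyes.get_image("top"); cv2.imwrite("pics/top3.png",i); j=eyes.get_image("side"); cv2.imwrite("pics/side3.png",j)
a=cv2.imread("pics/top0.png");b=cv2.imread("pics/side0.png")
up=lambda m:cv2.resize(cv2.cvtColor(m[85:165,130:200],cv2.COLOR_BGR2GRAY),None,fx=4,fy=4,interpolation=cv2.INTER_CUBIC)
t=cv2.resize(cv2.cvtColor(a[100:152,155:187],cv2.COLOR_BGR2GRAY),None,fx=4,fy=4,interpolation=cv2.INTER_CUBIC)
v=cv2.minMaxLoc(cv2.matchTemplate(up(i),t,cv2.TM_CCOEFF_NORMED));print(v[1],np.array(v[3])/4+[130,85]-[155,100])
r=lambda m,x,y:cv2.resize(m[y:y+66,x:x+80],None,fx=4.5,fy=4.5,interpolation=cv2.INTER_CUBIC)
cv2.imwrite("pics/stop.png",np.vstack([np.hstack([r(a,130,95),r(i,130,95)]),np.hstack([r(b,190,92),r(j,190,92)])]))
E
```

```text
t 13.28 psi 49.0 F [ 0.15  0.07 -2.35] T [-0.063 -0.082  0.439] TCP [0.557  0.0996 0.0734] hub [0.5558 0.1007 0.0734] eff6 0.40 w 0.414
0.9774852395057678 [-8.75 -3.5 ]
```

View pics/stop.png

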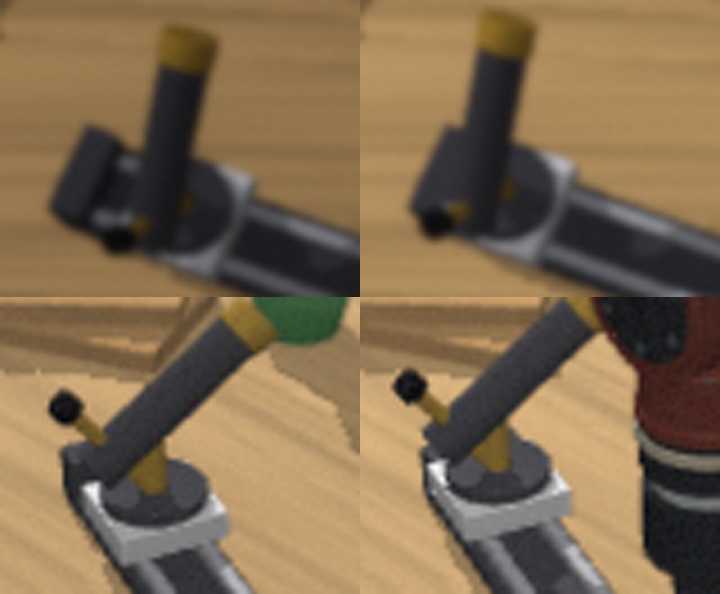

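Before (left), a gap shows between the stop and the carriage. Now (right) the carriage sits against the stop. One gentle nudge to confirm.

>>> {"op": "arm_command", "data": {"commands": [0,0,-0.1,0,0,-0.25,1,0,0,-0.1,0,0,-0.25,1]}}

```text
time: 13.62
position: [0.557, 0.0996, 0.0734]
ee_rot: [[0.683, 0.73, 0.003], [0.73, -0.683, -0.007], [-0.003, 0.007, -1.0]]
ft_force: [-0.4, -1.5, -1.6]
gripper_width: 0.42
```

```bash
python3 st.py
```

```text
t 13.62 psi 46.9 F [-0.41 -1.49 -1.65] T [-0.197  0.05   0.939] TCP [0.557  0.0996 0.0734] hub [0.5558 0.1007 0.0733] eff6 1.17 w 0.420
```

>>> {"op": "arm_command", "data": {"commands": [0,0,0,0,0,0.3,1,0,0,0,0,0,0.6,1,0,0,0,0,0,0.6,1]}}

```text
time: 14.0
position: [0.557, 0.0997, 0.0733]
ee_rot: [[0.62, 0.785, 0.004], [0.785, -0.62, -0.006], [-0.003, 0.007, -1.0]]
ft_force: [0.5, 0.7, -3.6]
gripper_width: 0.414
```

```bash
python3 st.py
```

```text
t 14.00 psi 51.7 F [ 0.47  0.71 -3.57] T [ 0.134 -0.173  0.098] TCP [0.557  0.0997 0.0733] hub [0.5558 0.1007 0.0733] eff6 -0.29 w 0.414
```

>>> {"op": "arm_command", "data": {"commands": [0,0,1,0,0,0.2,1,0,0,4,0,0,0.2,1,0,0,8,0,0,0.2,1,0,0,12,0,0,0.2,1], "force": 45}}

```text
time: 14.5
position: [0.5569, 0.0997, 0.0857]
ee_rot: [[0.598, 0.801, 0.004], [0.801, -0.598, -0.006], [-0.003, 0.006, -1.0]]
ft_force: [0.2, 0.3, -4.8]
gripper_width: 0.417
```

```bash
python3 st.py
```

```text
t 14.50 psi 53.3 F [ 0.23  0.3  -4.82] T [ 0.127 -0.019  0.007] TCP [0.5569 0.0997 0.0857] hub [0.5556 0.1006 0.0857] eff6 0.01 w 0.417
```

>>> {"op": "arm_command", "data": {"commands": [0,0,25,0,0,0,1,0,0,60,0,0,0,1,-10,-40,75,0,0,0,1,-20,-90,75,0,0,0,1,-30,-140,75,0,0,0,1,-40,-190,75,0,0,0,1,-48,-240,75,0,0,0,1,-55,-280,70,0,0,0,1,-55,-291,40,0,0,0,1,-55,-291,0,0,0,0,1,-55,-291,-30,0,0,0,1,-55,-291,-30,0,0,0,1]}}

```text
time: 16.0
position: [0.5001, -0.1902, 0.0536]
ee_rot: [[0.598, 0.801, -0.0], [0.801, -0.598, -0.003], [-0.003, 0.002, -1.0]]
ft_force: [0.0, -0.8, -4.1]
gripper_width: 0.412
```

```bash
python3 st.py
```

```text
t 16.00 psi 53.3 F [ 0.05 -0.82 -4.14] T [ 0.07  -0.007 -0.02 ] TCP [ 0.5001 -0.1902  0.0536] hub [ 0.4988 -0.1892  0.0536] eff6 0.00 w 0.412
```

Expected touchdown is near TCP z 0.0385.

>>> {"op": "arm_command", "data": {"commands": [0,0,-4,0,0,0,1,0,0,-8,0,0,0,1,0,0,-11,0,0,0,1,0,0,-13,0,0,0,1,0,0,-14,0,0,0,1]}}

```text
time: 16.62
position: [0.5001, -0.1902, 0.0396]
ee_rot: [[0.598, 0.801, -0.0], [0.801, -0.598, -0.003], [-0.003, 0.002, -1.0]]
ft_force: [-0.5, -0.2, -3.4]
gripper_width: 0.417
```

>>> {"op": "arm_command", "data": {"commands": [0,0,-0.7,0,0,0,1,0,0,-1.2,0,0,0,1]}}

```text
time: 16.88
position: [0.5002, -0.1902, 0.0384]
ee_rot: [[0.598, 0.801, -0.0], [0.801, -0.598, -0.003], [-0.003, 0.002, -1.0]]
ft_force: [-0.8, 0.6, -3.9]
gripper_width: 0.413
```

>>> {"op": "arm_command", "data": {"commands": [0,0,-0.4,0,0,0,1,0,0,-0.7,0,0,0,1]}}

```text
time: 17.12
position: [0.5002, -0.1902, 0.0383]
ee_rot: [[0.598, 0.801, -0.0], [0.801, -0.598, -0.004], [-0.003, 0.002, -1.0]]
ft_force: [-3.5, 2.3, 4.7]
gripper_width: 0.413
```

>>> {"op": "arm_command", "data": {"commands": [0,0,0.3,0,0,0,0,0,0,0.3,0,0,0,-0.3,0,0,0.3,0,0,0,-0.7,0,0,0.3,0,0,0,-1,0,0,0.3,0,0,0,-1,0,0,0.3,0,0,0,-1,0,0,20,0,0,0,-1,0,0,50,0,0,0,-1,0,0,90,0,0,0,-1,0,0,140,0,0,0,-1,0,0,170,0,0,0,-1,0,0,170,0,0,0,-1]}}

```text
time: 18.62
position: [0.5015, -0.1911, 0.2126]
ee_rot: [[0.598, 0.801, 0.005], [0.801, -0.598, -0.007], [-0.003, 0.008, -1.0]]
ft_force: [0.7, -0.5, 0.4]
gripper_width: 1.002
```

```bash
python3 st.py; python3 - <<'E'
from h import *
i=eyes.get_image("side"); cv2.imwrite("pics/side4.png",cv2.resize(i,(800,600),interpolation=cv2.INTER_CUBIC))
E
```

```text
t 18.62 psi 53.3 F [ 0.73 -0.45  0.36] T [ 0.018 -0.004  0.004] TCP [ 0.5015 -0.1911  0.2126] hub [ 0.5002 -0.1902  0.2126] eff6 -0.00 w 1.002
```

View pics/side4.png

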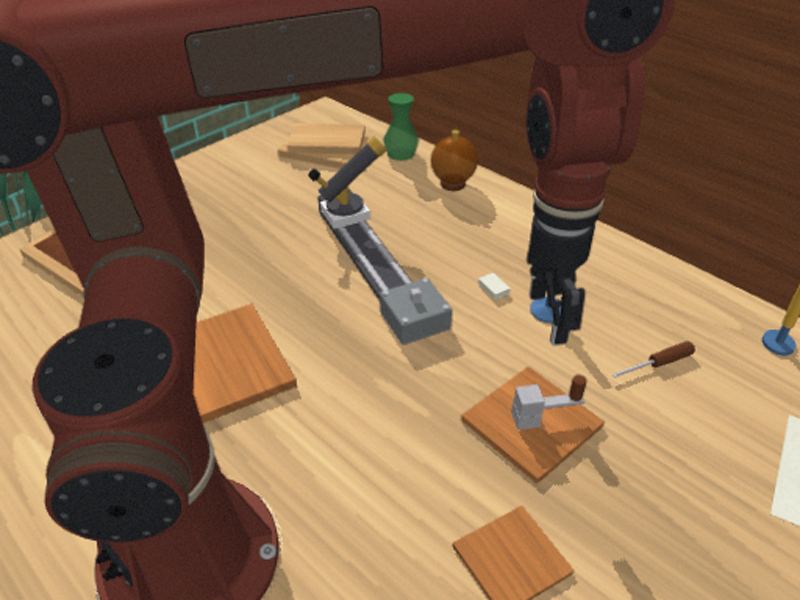

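The crank stands upright on the middle board at (528,407), the carriage is at the stop at (345,210), and the bystanders look unmoved. I hand the job in.

```bash
python3 -c "
from rig import workorder; print(workorder.job_done())"
```

```text
the job is handed in; nothing more can be done
None
```

I fitted the crank fully home on the shaft, wound the carriage to its end stop, put the crank back on the middle board and handed the job in at about 19 s. No verdict was reported.

- **Fitting:** The crank slid on without any feelable contact. It touched home at the expected height, with a push of about 6 N.
- **Winding:** I turned it clockwise about 2.3 rad, with 0.1 to 0.2 N m while running. At the stop the torque rose to 0.8 N m, and to 0.94 N m on a confirming nudge (about 12 N at the knob). The pictures show the gap between carriage and stop closed. I unloaded the shaft before lifting the crank off.
- **Putting back:** The crank touched the board with about 9 N. It stands upright near the middle, at about (0.50, −0.19), with the gripper open and well above it.
- **Bystanders:** The matchbox and screwdriver look unmoved. The candlestick is mostly hidden behind the gripper in the last picture, but its foot shows in place and the arm never went near it.
- **Disagreements:** The cameras differed by up to 6 mm on the shaft's position (top 0.5525, side 0.554, wrist 0.557 to 0.559 in x). I settled it by comparing hub and shaft within one wrist picture. The hub's offset in the grip turned out nearer 2.5 mm than the 1.6 mm first estimated. I corrected this during winding, when a side force of about 5 N showed up.

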